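# Close and clamp a row of stone blocks in a laying jig

## Robot

A 7-joint arm with a two-finger parallel gripper is mounted at the origin on the work surface. World frame = base frame: x ahead of the robot, y to its left, z up, the work surface at z = 0. Lengths are in mm, angles in rad, forces in N, time in s.
With the tool pointing down it reaches from about 400 to 875 mm from the base axis. Payload 4.4 kg.
Tool frame: the origin (TCP) lies midway between the tips of the shut fingers; the grasp point (between the pads) lies 19 mm behind it; z points along the fingers, y is the line along which they close (so a half turn about z gives the same grasp; the last joint's range is limited). The gripper opens to 85 mm and grips with 20 to 120 N. Pads are 22 mm wide; open, the fingers measure 114 mm over their backs; the gripper's body (76 mm by 85 mm) begins 54 mm behind the grasp point. The pads swing forward as they close: fully open they stand 13 mm farther back than shut.
Start: joints at [1.091, 0.628, 0.038, 1.517, -0.027, 0.996, -0.02], TCP at [261.388, -595.142, 231.313] pointing down, gripper open.
Joint ranges: [-3.06, 3.06], [-0.37, 2.12], [-1.25, 1.32], [0.18, 2.47], [-1.1, 4.24], [0.23, 1.98], [-2.94, 2.94]. Speed limits (rad/s): [2.57, 2.57, 3.14, 3.14, 3.14, 3.14, 3.14].

## Interface

Orientations are given as [roll, pitch, yaw] about the fixed x, y, z axes, in that order (R = Rz(yaw) Ry(pitch) Rx(roll)).
In Python, from cell import ctrl gives the robot as it stands.
- The arm moves only by the shell command python3 -m crank 'ROWS' [OPENING]. ROWS is JSON, a list that holds one entry, the list of rows, each a list of 4 numbers: the shift along the tool's x, y, z normalised to -1 to 1, where 1 is 2.5 cm, then the turn about the tool's z normalised to -1 to 1, where 1 is 0.08 rad. In form: [[[dx, dy, dz, turn], ...]]. A call has 1 to 12 rows; each row shifts and turns the commanded pose from where the row before left it, along the tool's axes as they then stand; what a row does not reach is not made up. A row lasts 1/12 s, in which the tool goes at most 41.7 mm and 7.16 degrees, less where a joint would pass 70% of its speed; a pose out of reach is approached as far as the arm can. A call with a number of a shift or a turn outside -1 to 1 is refused whole. A call with a gripper value outside its range is refused whole. OPENING is the closure, from -1 (fully open) to 1 (shut), set as the call begins (- or left out, the last holds). The fingers move at their own pace and stop on an object; the grip force is fixed at half the most. Time passes only in rows, so rows that do not move let the fingers close. It gives the time, the measured TCP pose, the force, the opening and the grip force at its end, in the units of the state.
- ctrl.read_state(): the state, without advancing time (a new reading comes with each control period).
- ctrl.get_image(name): name is "scene" or "top"; returns a dict with "img" (480x640x3 uint8, red, green, blue), "intrinsics" (3x3 intrinsics, pixels), "extrinsics" (4x4, takes a point from camera to world coordinates). Camera axes: x right, y up, looking along -z (the intrinsics and any distortion apply to the point x, -y, -z); pixel columns grow to the right and rows downward; lengths in mm; the calibration is good to about 2 mm. A picture is of the moment at which its call begins. There is no depth.
- ctrl.finish_job(): hands the job in; it is judged then, once.
Trained networks look in the newest picture that a camera, given by its name, has taken for a name from the list of things; names that differ only in an ending like _2 or _b are one class to them, and where a whole thing is asked for, a point or a joint stands for the part that bears it (a point fixed in the world has none). Each returns a list of dicts, best first, with "confidence" (0 to 1); they miss things now and then, are a little off and sometimes report something else, mostly with a low value. They report only what shows in the picture. A call takes as long as a camera call. They do not tell look-alikes from the thing itself.
- ctrl.find_in(camera, target): "position" ([row, column] in pixels, amid what is visible of it).
- ctrl.trace(camera, target): "mask" (480x640 bool, what is visible of it) and "position" ([row, column] in pixels, amid what is visible of it).
- ctrl.place_of(camera, target): "position" ([row, column] in pixels: a listed point, or the origin of a listed thing).
The state is a dict: "clock": time; "qpos": joint angles; "qd": joint speeds; "tau": joint torques, N m; "eef_pos": TCP position; "tool_rot": TCP orientation; "force": force on the tool from outside, world axes, zero at the start; "torque": the same for the moment, N m; "width": finger opening in mm; "gripper_force": force on a finger pad.
Only numpy, scipy, OpenCV 4.12 (cv2) and the standard library are available. Lean on these libraries where they do the work, as an engineer would, in place of code of your own. Each camera call takes 0.05 s, during which the arm holds its last target. There are 200 camera calls.

## Task

Bring the two stone blocks standing on the blue jig plate into the lane between the guide rails, the dark one next to the cream block already there and the cream one last, all upright. Slide the orange-nosed stop bar up until the row is closed tight against the steel head stop, then turn the red clamp knob clockwise until it firmly grips the bar, but do not force it beyond a firm grip. Leave everything else on the bench alone.

Things in the scene. Friction and masses are not known exactly. Their poses are not given: they have to be found in the camera images.
- jig: Blue base plate 230 (x) x 486 (y) x 12 mm fixed to the bench. Origin at bench level; plate spans x -140..90, y -276..210 mm, top at z 12 mm. The lane runs along y centred on x = +40 mm, 49 mm wide between aluminium rails 22 mm high, 12 mm thick: rear (+x) rail y -65..170, front (-x) rail y 20 (flared) to 170 mm. A green clamp bridge, 74 x 50 mm, top at z 69 mm, stands at y -185 mm.
- lane_head (a point): Point on the plate top, middle of the lane, at the face of the steel head stop (40 mm high) that closes the lane. Axes as the jig: +y along the lane towards the head stop, x across it, z up.
- bay (a point): Point on the plate top, middle of the lane, in the loading bay: the stretch of lane, jig y -65..20 mm, that is open to the front (-x) where the front rail is missing. Axes as the jig.
- first_block: Upright stone block, 45 x 45 mm in plan, 70 mm tall, about 0.4 kg. Origin: centre of its underside; z up, x and y square to its side faces. Cream; already in the lane near the head stop, perhaps not touching it.
- dark_block: Upright stone block, 45 x 45 mm in plan, 70 mm tall, about 0.4 kg. Origin: centre of its underside; z up, x and y square to its side faces. Dark brown; starts on the plate in front of the lane (-x side), on either of two places.
- cream_block: Upright stone block, 45 x 45 mm in plan, 70 mm tall, about 0.4 kg. Origin: centre of its underside; z up, x and y square to its side faces. Cream; starts on the plate in front of the lane, on the other place.
- stop_bar: Loose aluminium bar, 34 wide, 25 high, 250 mm long, 0.45 kg, lying in line with the lane in a channel under the bridge (1.5 mm play each side); slides along the lane. At its head an orange nose plate 42 wide, 12 thick (y), 48 mm tall. Origin: underside, middle of the nose front face; +y points at the row, the bar extends to -y.
- stop_nose (a point): Middle of the nose's front face (the one that meets the row), 30 mm above the plate. The nose's back face is 12 mm behind it (-y).
- knob_grip (a point): Centre of the red square clamp knob, 36 mm over flats, 24 mm thick, on a screw leaning 35 degrees from vertical to the jig -x side. z: outward along the screw; x, y square to the flats, turning with it. Clockwise from its top tightens (4 mm/rad), a quarter to half a turn until it bites; friction 0.25 N m before, rising after; a firm grip takes 0.4 to 0.5 N m. Keeps its height; boss 15 mm below it.
- clamp_pad: Brass ball-ended pad, 16 mm across, at the foot of the screw under the bridge; origin: centre of the ball. It is hidden from above. Pressed on the bar, it holds the bar by friction.
- offcut: dark stone offcut 30 x 30 x 25 mm on the jig's base plate, left front corner (a bystander). Origin: centre of its underside.
- mallet: hammer lying on the bench to the right of the jig (a bystander). Origin: as lying, under its middle.
- spreader: spatula lying on the bench, left (a bystander). Origin: as lying, under its middle.
- glue: glue jar, 64 mm across, 130 mm tall, left rear (a bystander). Origin: centre of its underside.
- sand_pad: red sanding block 70 x 100 x 28 mm, on the right (a bystander). Origin: centre of its underside.
- spare_a: spare cream stone cube, 45 mm, on the bench to the left (a bystander). Origin: centre of its underside.
- spare_b: another spare cream stone cube, 45 mm, on the bench to the left (a bystander). Origin: centre of its underside.
Mind the look-alikes: they are no part of the job. What is shaped like the cream_block but turquoise is not meant. There is more than one size of the dark_block; the one meant has the size given above.

How it is judged:
By the outcome, as a careful person would: the job done as asked, in the order asked, and still so for the second after the job is handed in, with the robot touching nothing.
It also fails if it takes over 72 s, if anything falls off the work surface, if the arm or the gripper's body presses on something with over 40 N, if the wrist force passes 120 N, or if a joint passes its speed limit or range.

## Working session

There is one attempt and no reset: what is moved stays moved. The work goes in short steps, Python scripts to look and compute and a shell command to move; the robot and the scene stay as the last step left them, time stands still between calls to the robot, and variables do not carry over. Pictures are saved under pics/ and viewed, at most 10 in all, crops included, and the job is handed in when it is done.

```bash
ls; mkdir -p pics; cat > h.py <<'E'
import numpy as np, cv2
from cell import ctrl
from scipy.spatial.transform import Rotation as Ro
def ray(im,p):
    K=np.array(im["intrinsics"]);E=np.array(im["extrinsics"])
    r,c=p; d=np.linalg.inv(K)@[c,r,1]; d=E[:3,:3]@[d[0],-d[1],-d[2]]
    return E[:3,3],d/np.linalg.norm(d)
def atz(im,p,z):
    o,d=ray(im,p); return o+d*(z-o[2])/d[2]
def tri(r1,r2):
    (o1,d1),(o2,d2)=r1,r2
    A=np.c_[d1,-d2]; s=np.linalg.lstsq(A,o2-o1,rcond=None)[0]
    a=o1+s[0]*d1;b=o2+s[1]*d2
    return (a+b)/2,np.linalg.norm(a-b)
def proj(im,P):
    K=np.array(im["intrinsics"]);E=np.array(im["extrinsics"])
    q=E[:3,:3].T@(np.array(P)-E[:3,3]); q=K@[q[0],-q[1],-q[2]]; return q[[1,0]]/q[2]
E
python3 - <<'E'
from h import *
np.set_printoptions(precision=1,suppress=True)
ims={}
for n in("scene","top"):
    ims[n]=ctrl.get_image(n); cv2.imwrite(f"pics/{n}0.png",ims[n]["img"][:,:,::-1])
    print(n,ims[n].keys(),ims[n]["intrinsics"],ims[n]["extrinsics"])
for t in["jig","lane_head","bay","first_block","dark_block","cream_block","stop_bar","stop_nose","knob_grip"]:
    R={}
    for n in ims:
        R[n]=ctrl.place_of(n,t); print(t,n,[(np.round(d["position"],1).tolist(),round(d["confidence"],2)) for d in R[n][:5]])
    if R["scene"] and R["top"]:
        print("   tri",*tri(ray(ims["scene"],R["scene"][0]["position"]),ray(ims["top"],R["top"][0]["position"])))
s=ctrl.read_state();print({k:np.round(v,3) for k,v in s.items()})
E
```

```text
pics
scene dict_keys(['img', 'intrinsics', 'extrinsics']) [[482.4   0.  313.2]
 [  0.  482.4 239.4]
 [  0.    0.    1. ]] [[  -0.7   -0.4    0.5 1144.5]
 [   0.7   -0.5    0.6  676.5]
 [   0.     0.8    0.6  885. ]
 [   0.     0.     0.     1. ]]
top dict_keys(['img', 'intrinsics', 'extrinsics']) [[522.2   0.  308. ]
 [  0.  522.2 241.5]
 [  0.    0.    1. ]] [[   0.1    1.    -0.2  223.4]
 [  -1.     0.1   -0.     1.6]
 [   0.     0.2    1.  1596.3]
 [   0.     0.     0.     1. ]]
jig scene [([280.7, 315.5], 0.84)]
jig top []
lane_head scene [([329.4, 356.9], 0.59), ([287.2, 371.8], 0.44)]
lane_head top [([231.2, 246.2], 0.55)]
   tri [569.9 215.6   2.6] 6.326065644562469
bay scene [([284.0, 303.1], 0.8)]
bay top [([235.0, 307.9], 0.84)]
   tri [569.1  22.6   4.3] 7.657599179908669
first_block scene [([317.1, 343.4], 0.56), ([299.6, 399.7], 0.41), ([217.7, 274.2], 0.25)]
first_block top []
dark_block scene [([259.2, 331.3], 0.92), ([309.3, 254.0], 0.86), ([270.4, 285.3], 0.55)]
dark_block top [([193.3, 317.5], 0.67), ([271.2, 310.0], 0.62)]
   tri [611.3  60.  170.7] 152.28310434620
[... 296 characters left out ...]
91427
stop_nose scene [([261.5, 289.3], 0.56)]
stop_nose top [([230.4, 324.7], 0.94)]
   tri [575.1 -26.8  52. ] 10.632352435174386
knob_grip scene [([214.6, 273.3], 0.56), ([299.0, 400.3], 0.4)]
knob_grip top [([247.5, 363.6], 0.44)]
   tri [ 523.2 -145.9  105.6] 1.1729632632324787
{'clock': np.float64(1.0), 'qpos': array([ 1.1,  0.6,  0. ,  1.5, -0. ,  1. , -0. ]), 'qd': array([-0.,  0., -0., -0.,  0., -0.,  0.]), 'tau': array([ -0. , -56.3,   1.2, -19.4,   0. ,   0. ,  -0. ]), 'eef_pos': array([ 261.4, -595.1,  231.3]), 'tool_rot': array([-3.1, -0. ,  0.4]), 'force': array([ 0.2, -0.4, -0.1]), 'torque': array([-0.,  0., -0.]), 'gripper_force': np.float64(0.0), 'width': np.float64(85.463)}
```

View pictures.

View pics/scene0.png

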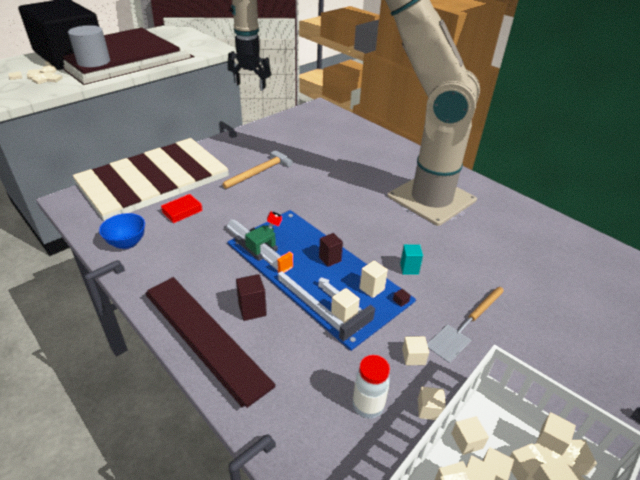

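View pics/top0.png

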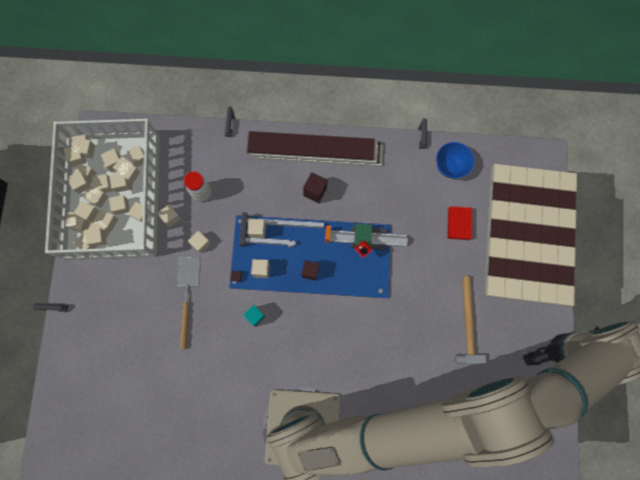

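Scene view: on-plate dark block (250,331) fits 70 mm upright. The bigger dark block at (297,251) is off the plate, and the offcut at (298,402) is too small. The cream block on the plate is at (278,373), the first block in the lane at (303,344), and the turquoise look-alike at (260,411). The nose is at (262,286) and the knob at (218,275). In the top view: dark (270,311), cream (268,260), first (228,257), nose (233,328), knob (250,363).

```bash
cat > fit.py <<'E'
from h import *
from scipy.optimize import minimize
def box(x,y,z,yaw,sx,sy,sz,x0=0,y0=0):
    c=np.array([[a*sx/2+x0,b*sy/2+y0,k*sz] for a in(-1,1) for b in(-1,1) for k in(0,1)])
    return Ro.from_euler('z',yaw).apply(c)+[x,y,z]
def sil(im,P,S=8):
    pts=np.array([proj(im,p)[::-1] for p in P])
    h=cv2.convexHull(pts.astype(np.float32))
    m=np.zeros((480,640),np.uint8)
    cv2.fillConvexPoly(m,np.round(h*16).astype(np.int32),1,shift=4,lineType=cv2.LINE_8)
    return m.astype(bool)
def fit(views,f,x0,step):
    def cost(v):
        t=0
        for im,m in views:
            s=sil(im,f(v)); t-= (s&m).sum()/(s|m).sum()
        return t/len(views)
    best=None
    for k in range(3):
        X=x0 if best is None else best.x
        sim=np.vstack([X]+[np.array(X)+np.eye(len(X))[i]*step[i]/(k+1) for i in range(len(X))])
        best=minimize(cost,X,method='Nelder-Mead',options=dict(initial_simplex=sim,xatol=.05,fatol=1e-4))
    return best.x,-best.fun
E
cat > m.py <<'E'
from fit import *
np.set_printoptions(precision=2,suppress=True)
ims={n:ctrl.get_image(n) for n in("scene","top")}
import pickle; D={"im":ims}
# plate
V=[]
for n,im in ims.items():
    hsv=cv2.cvtColor(im["img"],cv2.COLOR_RGB2HSV)
    m=cv2.inRange(hsv,(105,150,50),(125,255,255))
    k,l,st,_=cv2.connectedComponentsWithStats(m); i=1+np.argmax(st[1:,4]); m=(l==i).astype(np.uint8)
    # only hull (interior things occlude)
    h=cv2.convexHull(cv2.findNonZero(m)); M=np.zeros_like(m); cv2.fillConvexPoly(M,h,1); V.append((im,M>0))
f=lambda v:box(v[0],v[1],0,v[2],230,486,12,-25,-33)
for vv in([V[0]],[V[1]],V): print("jig",fit(vv,f,[530,45,0.0],[10,10,.1]))
# rows: traces
for t in("dark_block","cream_block","first_block","knob_grip","stop_nose"):
    for n in ims:
        r=ctrl.trace(n,t); D[t,n]=r
        print(t,n,[(np.round(d["position"]).tolist(),round(d["confidence"],2),int(d["mask"].sum())) for d in r[:5]])
pickle.dump(D,open("d.pkl","wb"))
E
python3 m.py
python3 - <<'E'
import cv2,numpy as np
s=cv2.imread("pics/scene0.png")[200:340,225:425]; t=cv2.imread("pics/top0.png")[205:305,220:420]
a=cv2.resize(s,(800,560),interpolation=cv2.INTER_CUBIC);b=cv2.resize(t,(800,400),interpolation=cv2.INTER_CUBIC)
cv2.imwrite("pics/cs.png",a);cv2.imwrite("pics/ct.png",b)
E
```

```text
jig (array([531.75,  39.43,  -0.  ]), np.float64(0.968917029849519))
jig (array([532.73,  38.9 ,  -0.01]), np.float64(0.8647420250820638))
jig (array([530.88,  37.82,  -0.  ]), np.float64(0.9165150864001985))
dark_block scene [([246.0, 332.0], 0.92, 626), ([295.0, 253.0], 0.71, 1192)]
dark_block top [([187.0, 314.0], 0.9, 502), ([270.0, 311.0], 0.7, 283)]
cream_block scene [([260.0, 413.0], 0.85, 607), ([279.0, 371.0], 0.65, 675)]
cream_block top [([315.0, 255.0], 0.83, 253), ([268.0, 258.0], 0.62, 341), ([258.0, 315.0], 0.55, 9949)]
first_block scene [([304.0, 344.0], 0.56, 696)]
first_block top [([226.0, 258.0], 0.57, 304)]
knob_grip scene [([218.0, 274.0], 0.59, 184)]
knob_grip top [([250.0, 364.0], 0.72, 195), ([255.0, 316.0], 0.22, 10018)]
stop_nose scene [([256.0, 270.0], 0.8, 753)]
stop_nose top [([236.0, 377.0], 0.93, 664)]
```

View pics/cs.png

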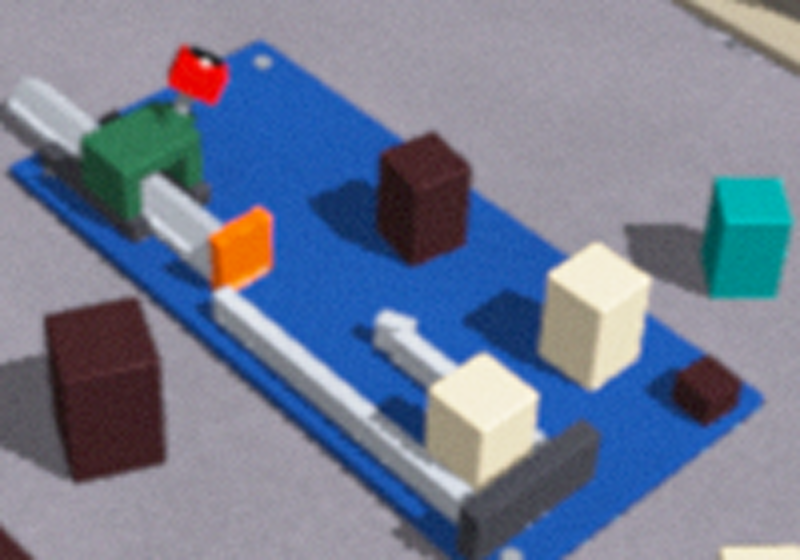

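View pics/ct.png

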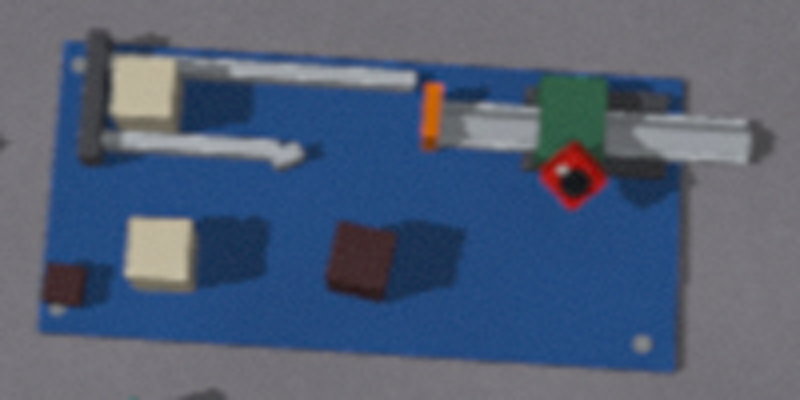

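Crops confirm the choice: the dark 45x70 block on the plate at scene (246,332) and the cream one at (279,371). The knob shows as a diamond, about 45° to the jig.

```bash
cat > m2.py <<'E'
from fit import *
import pickle
np.set_printoptions(precision=3,suppress=True)
D=pickle.load(open("d.pkl","rb"));ims=D["im"]
V=[]
for n,im in ims.items():
    a=im["img"].astype(int); m=((a[:,:,2]-a[:,:,0]>35)&(a[:,:,2]-a[:,:,1]>25)).astype(np.uint8)
    k,l,st,_=cv2.connectedComponentsWithStats(m); i=1+np.argmax(st[1:,4]); m=(l==i).astype(np.uint8)
    h=cv2.convexHull(cv2.findNonZero(m)); M=np.zeros_like(m); cv2.fillConvexPoly(M,h,1); V.append((im,M>0)); print(n,st[i])
f=lambda v:box(v[0],v[1],0,v[2]/50,230,486,12,-25,-33)
for vv in([V[0]],[V[1]],V): print("jig",fit(vv,f,[530,40,0.0],[8,8,4]))
pick={"dark_block":(0,1,[467,43]),"cream_block":(1,1,[470,190]),"first_block":(0,0,[570,180])}
for t,(a,b,g) in pick.items():
    vs=[(ims["scene"],D[t,"scene"][a]["mask"]),(ims["top"],D[t,"top"][b]["mask"])]
    f=lambda v:box(v[0],v[1],12,v[2]/50,45,45,70)
    for vv in([vs[0]],[vs[1]],vs): print(t,fit(vv,f,g+[0.],[6,6,6]))
    f2=lambda v:box(v[0],v[1],v[3],v[2]/50,45,45,70)
    print(t,"zfree",fit(vs,f2,g+[0.,12.],[6,6,6,6]))
print("knob",tri(ray(ims["scene"],D["knob_grip","scene"][0]["position"]),ray(ims["top"],D["knob_grip","top"][0]["position"])))
# orange nose
vs=[]
for im in ims.values():
    a=im["img"].astype(int); m=((a[:,:,0]>150)&(a[:,:,1]>50)&(a[:,:,1]<160)&(a[:,:,2]<60)).astype(np.uint8)
    k,l,st,_=cv2.connectedComponentsWithStats(m)
    ok=[(st[i,4],i) for i in range(1,k)]; print(sorted(ok)[-3:],[st[i] for _,i in sorted(ok)[-2:]]); vs.append((im,l==max(ok)[1]))
f=lambda v:box(v[0],v[1]-6,12,0,42,12,48)
print("nose",fit(vs,f,[570,-27],[5,5]))
E
python3 m2.py
```

```text
scene [ 227  210  189  141 6974]
top [ 229  215  161   83 8226]
jig (array([531.65 ,  41.198,   0.087]), np.float64(0.9956589401261364))
jig (array([531.742,  40.491,  -0.012]), np.float64(0.9574503868146653))
jig (array([531.71 ,  40.761,   0.092]), np.float64(0.9760247044324878))
dark_block (array([454.464,   8.539,  21.444]), np.float64(0.8647482014388489))
dark_block (array([456.157,   5.791,  28.234]), np.float64(0.7413793103448276))
dark_block (array([453.547,   5.158,  -7.223]), np.float64(0.8830889271574911))
dark_block zfree (array([453.775,   7.433,  22.9  ,  11.83 ]), np.float64(0.8000844678525291))
cream_block (array([450.394, 156.081,  15.763]), np.float64(0.8912466843501327))
cream_block (array([450.389, 152.803,   1.38 ]), np.float64(0.9684813753581661))
cream_block (array([449.11 , 154.189,  10.811]), np.float64(0.8789447803071939))
cream_block zfree (array([449.734, 155.454,  12.182,  12.714]), np.float64(0.8707156753354504))
first_block (array([563.312, 169.688,  10.726]), np.float64(0.8107476635514018))
first_block (array([570.449, 175.429,  -0.635]), np.float64(0.856338028169014))
first_block (array([572.364, 176.747,   3.477]), np.float64(0.830374054953231))
first_block zfree (array([572.293, 175.719,   3.558,  10.842]), np.float64(0.833417343658966))
knob (array([ 518.966, -148.024,   91.696]), np.float64(2.3369205309832757))
[(np.int32(2), 52), (np.int32(3), 60), (np.int32(198), 53)] [array([373, 383,   3,   1,   3], dtype=int32), array([278, 253,  14,  19, 198], dtype=int32)]
[(np.int32(2), 2), (np.int32(4), 4), (np.int32(43), 5)] [array([460, 207,   4,   1,   4], dtype=int32), array([326, 226,   4,  13,  43], dtype=int32)]
nose (array([574.452, -32.1  ]), np.float64(0.5889414547604968))
```

```bash
cat > m3.py <<'E'
from fit import *
import pickle
np.set_printoptions(precision=3,suppress=True)
D=pickle.load(open("d.pkl","rb"));ims=D["im"]
def seg(im,t,m0):
    a=im["img"].astype(int); h=cv2.dilate(m0.astype(np.uint8),np.ones((5,5)))>0
    if t=="dark_block": m=(a[:,:,0]-a[:,:,2]>8)
    else: m=(a[:,:,0]-a[:,:,2]>8)&(a.sum(2)>240)
    return cv2.morphologyEx((m&h).astype(np.uint8),cv2.MORPH_CLOSE,np.ones((3,3)))>0
pick={"dark_block":(0,1,[454,6]),"cream_block":(1,1,[450,155]),"first_block":(0,0,[572,176])}
for t,(a,b,g) in pick.items():
    vs=[(ims["scene"],seg(ims["scene"],t,D[t,"scene"][a]["mask"])),(ims["top"],seg(ims["top"],t,D[t,"top"][b]["mask"]))]
    print(t,[int(m.sum()) for _,m in vs])
    f=lambda v:box(v[0],v[1],12,v[2]/50,45,45,70)
    R=[fit(vs,f,g+[y],[4,4,4]) for y in(-30,-20,-10,0,10,20,30)]
    for r in sorted(R,key=lambda r:-r[1])[:3]: print(r[0],r[0][2]/50,r[1])
    v=max(R,key=lambda r:r[1])[0]
    f2=lambda w:box(w[0],w[1],w[3],w[2]/50,45,45,70)
    print("zfree",fit(vs,f2,[*v,12.],[4,4,3,5]))
    if t!="first_block":
        for w in vs: print("single",fit([w],f,list(v),[3,3,3]))
# knob: box tilted 35deg toward -x
a=ims["top"]["img"].astype(int); Vk=[]
for n,im in ims.items():
    h=cv2.dilate(D["knob_grip",n][0]["mask"].astype(np.uint8),np.ones((5,5)))>0
    a=im["img"].astype(int); m=((a[:,:,0]>90)&(a[:,:,1]<70)&(a[:,:,2]<70)&h).astype(np.uint8)
    hu=cv2.convexHull(cv2.findNonZero(m)); M=np.zeros_like(m); cv2.fillConvexPoly(M,hu,1);Vk.append((im,M>0)); print(m.sum(),M.sum())
def kb(v):
    c=box(0,0,-12,v[3]/50,36,36,24); return Ro.from_euler('y',-np.radians(35)).apply(c)+np.array(v[:3])
R=[fit(Vk,kb,[519,-148,92,y],[5,5,5,6]) for y in(-36,-24,-12,0,12,24,36)]
for r in sorted(R,key=lambda r:-r[1])[:4]: print("knob",r[0],np.degrees(r[0][3]/50),r[1])
E
python3 m3.py
```

```text
dark_block [560, 210]
[455.005   6.386 -28.837] -0.5767360292287855 0.7555854223884376
[455.239   9.002 -23.446] -0.4689202651082149 0.7433047795009611
[454.831   7.378  22.068] 0.4413674554183814 0.7372281128200829
zfree (array([454.997,   6.375, -28.788,  11.936]), np.float64(0.75623286936335))
single (array([456.149,   7.032, -30.166]), np.float64(0.8505392912172574))
single (array([455.005,   6.386, -28.837]), np.float64(0.6656050955414012))
cream_block [722, 258]
[450.95  156.951  11.295] 0.22589425717560707 0.8476117712761007
[450.963 156.896  11.117] 0.22233461254682535 0.8462179664880183
[450.922 156.894  11.167] 0.22334802725637168 0.8462179664880183
zfree (array([450.95 , 156.951,  11.295,  12.   ]), np.float64(0.8476117712761007))
single (array([450.841, 156.771,  11.569]), np.float64(0.9310793237971391))
single (array([451.728, 156.063,  11.628]), np.float64(0.7671641791044777))
first_block [672, 294]
[572.266 176.011   4.049] 0.0809878196475773 0.8032338697078582
[573.57  177.08    9.703] 0.19406769836081594 0.8008172531214528
[573.576 176.864   9.59 ] 0.1917934893054922 0.800369784958826
zfree (array([572.444, 175.893,   3.997,  11.547]), np.float64(0.8058078722818607))
120 142
113 169
knob [ 522.804 -146.719   90.614   36.121] 41.39123036954296 0.7990289970736899
knob [ 521.315 -145.104   89.992   33.932] 38.88305473953777 0.7965714134658595
knob [ 523.613 -143.52    93.517  -45.179] -51.77154285050715 0.7905838237591792
knob [ 525.391 -143.362   93.859  -41.626] -47.699358608328644 0.7826332545958714
```

```bash
cat > m4.py <<'E'
from fit import *
import pickle
from scipy.ndimage import map_coordinates
from scipy.optimize import differential_evolution as DE
np.set_printoptions(precision=3,suppress=True)
D=pickle.load(open("d.pkl","rb"));ims=D["im"]
G={}
for n,im in ims.items():
    a=cv2.GaussianBlur(im["img"].astype(np.float32),(0,0),1.0)
    G[n]=[(cv2.Sobel(a[:,:,c],cv2.CV_32F,1,0)/8,cv2.Sobel(a[:,:,c],cv2.CV_32F,0,1)/8) for c in range(3)]
def edges(im,P):
    pts=np.array([proj(im,p)[::-1] for p in P]); h=cv2.convexHull(pts.astype(np.float32),returnPoints=False).ravel()
    L=[(pts[h[i]],pts[h[(i+1)%len(h)]],1) for i in range(len(h))]
    return L
def score(n,P):
    s=0;w=0
    for p,q,k in edges(ims[n],P):
        d=q-p;l=np.hypot(*d)
        if l<2: continue
        N=max(int(l*2),4);t=np.linspace(.05,.95,N)[:,None];X=p+d*t;nn=np.array([-d[1],d[0]])/l
        g=np.sqrt(sum((map_coordinates(gx,[X[:,1],X[:,0]],order=1)*nn[0]+map_coordinates(gy,[X[:,1],X[:,0]],order=1)*nn[1])**2 for gx,gy in G[n]))
        s+=np.minimum(g,30).sum()*l/N; w+=l
    return s/w
def run(name,f,lo,hi,views=("scene","top")):
    r=DE(lambda v:-sum(score(n,f(v)) for n in views),list(zip(lo,hi)),seed=1,maxiter=60,popsize=12,polish=False)
    print(name,views,r.x,-r.fun); return r.x
if __name__=="__main__":
    f=lambda v:box(v[0],v[1],12,v[2],45,45,70)
    f2=lambda v:box(v[0],v[1],v[3],v[2],45,45,70)
    for t,g in {"dark":[455,6],"cream":[451,156],"first":[572,177]}.items():
        lo=[g[0]-9,g[1]-9,-.8];hi=[g[0]+9,g[1]+9,.8]
        for v in(("scene",),("top",),("scene","top")): run(t,f,lo,hi,v)
        if t!="first": run(t+" z",f2,lo+[0],hi+[25])
    run("nose",lambda v:box(v[0],v[1]-6,12,0,42,12,48),[560,-40],[585,-15])
    def kb(v): return Ro.from_euler('y',-np.radians(35)).apply(box(0,0,-12,v[3],36,36,24))+np.array(v[:3])
    for v in(("scene","top"),("scene",)): run("knob",kb,[510,-155,80,-.8],[532,-138,110,.8],v)
E
python3 m4.py
```

```text
dark ('scene',) [455.424   8.221  -0.211] 29.030630047945724
dark ('top',) [455.123   6.42   -0.138] 22.194318048297934
dark ('scene', 'top') [455.238   6.539  -0.14 ] 51.03766645527077
dark z ('scene', 'top') [454.966   6.563  -0.151  11.957] 51.02228962919236
cream ('scene',) [450.919 157.032   0.144] 30.000000000000007
cream ('top',) [452.757 157.419   0.014] 28.963579143079706
cream ('scene', 'top') [453.115 156.715   0.009] 58.97410000006133
cream z ('scene', 'top') [452.877 156.579  -0.015  13.709] 58.96915246903119
first ('scene',) [567.727 170.382  -0.226] 25.162309666317185
first ('top',) [574.129 178.948   0.061] 28.939985981074884
first ('scene', 'top') [573.48  178.468   0.079] 51.13319769879401
nose ('scene', 'top') [572.65  -34.867] 58.9874460374774
knob ('scene', 'top') [ 520.996 -144.234   93.35     0.796] 58.9600877773577
knob ('scene',) [ 516.838 -150.139   88.473   -0.737] 29.93718283100446
```

```bash
cat > go.py <<'E'
# go.py x y z yaw : remaining shift in units (tool axes as now) and turn units
import sys; from h import *
s=ctrl.read_state(); p=np.array(s["eef_pos"]); R=Ro.from_euler('xyz',s["tool_rot"])
t=np.array([float(a) for a in sys.argv[1:4]]); y=float(sys.argv[4])
d=(R.inv().apply(t-p))/25; d2=(Ro.from_euler('xyz',[np.pi,0,y]).inv().apply(t-p))/25
print("t",round(s["clock"],2),"p",p.round(1),"rot",np.round(s["tool_rot"],4),"w",round(s["width"],1),"gf",round(s["gripper_force"],1),"F",np.round(s["force"],1),"M",np.round(s["torque"],2))
print("units now",d.round(2),"at target yaw",d2.round(2),"turn",round((s["tool_rot"][2]-y)/.08,2))
E
python3 go.py 455 6.5 150 1.426
python3 -m crank '[[[1,-1,0,0],[1,-1,0,0],[1,-1,0,0],[1,-1,0,0],[1,-1,0,0],[1,-1,0,0],[1,-1,0,0],[1,-1,0,0],[1,-1,0,0],[1,-1,0,0],[1,-1,0,0],[1,-1,0,0]]]' -1
python3 go.py 455 6.5 150 1.426
```

```text
t 1.6 p [ 261.4 -595.2  231.3] rot [ 3.1415 -0.      0.4138] w 85.5 gf 0.0 F [ 0.7  0.2 -0.2] M [ 0.06  0.03 -0.01]
units now [ 16.77 -18.92   3.25] at target yaw [24.93  4.19  3.25] turn -12.65
clock: 2.6
eef_pos: [416.0, -198.3, 231.6]
tool_rot: [3.141, -0.001, 0.414]
force: [1.8, -0.4, 0.1]
width: 85.4
gripper_force: 0.0
t 2.6 p [ 416.  -198.3  231.6] rot [ 3.141e+00 -6.000e-04  4.136e-01] w 85.4 gf 0.0 F [ 1.8 -0.4  0.1] M [ 0.02 -0.05 -0.03]
units now [ 4.72 -6.88  3.26] at target yaw [8.33 0.36 3.27] turn -12.66
```

```bash
python3 -m crank '[[[0.68,-0.98,0.2,0],[0.68,-0.98,0.2,0],[0.68,-0.98,0.2,0],[0.67,-0.98,0.2,0],[0.67,-0.98,0.2,0],[0.67,-0.98,0.2,0],[0.67,-0.98,0.2,0],[0,0,0,-1],[0,0,0,-1],[0,0,0,-1],[0,0,0,-1],[0,0,0,-1]]]' 
python3 -m crank '[[[0,0,0.2,-1],[0,0,0.2,-1],[0,0,0.2,-1],[0,0,0.2,-1],[0,0,0.3,-1],[0,0,0.3,-1],[0,0,0.3,-1],[0,0,0,-0.65]]]' >/dev/null
python3 go.py 455 6.5 45 1.426
```

```text
clock: 3.6
eef_pos: [454.7, 4.8, 196.5]
tool_rot: [3.141, -0.0, 0.818]
force: [-0.8, 0.4, 0.8]
width: 85.2
gripper_force: 0.0
t 4.27 p [454.    4.5 152.9] rot [-3.1400e+00  2.0000e-04  1.4295e+00] w 85.4 gf 0.0 F [ 0.6 -0.5  0.1] M [-0.03 -0.04  0.03]
units now [0.09 0.04 4.32] at target yaw [0.08 0.03 4.32] turn 0.04
```

```bash
python3 -m crank '[[[0.08,0.03,0.8,0],[0,0,0.8,0],[0,0,0.8,0],[0,0,0.8,0],[0,0,0.6,0],[0,0,0.5,0],[0,0,0,0]]]' >/dev/null
python3 go.py 455 6.5 45 1.426
python3 -m crank '[[[0,0,0,0],[0,0,0,0],[0,0,0,0],[0,0,0,0],[0,0,0,0],[0,0,0,0],[0,0,0,0],[0,0,0,0]]]' 1
python3 go.py 571.7 20 100 1.573
```

```text
t 4.85 p [454.6   6.5  44.6] rot [-3.1385e+00  9.0000e-04  1.4261e+00] w 85.1 gf 0.0 F [-0.1 -0.2  0.8] M [0.04 0.01 0.  ]
units now [ 0.    0.02 -0.02] at target yaw [ 0.    0.02 -0.02] turn 0.0
clock: 5.52
eef_pos: [456.2, 6.5, 47.4]
tool_rot: [3.14, -0.0, 1.425]
force: [-1.1, 0.3, 6.2]
width: 44.3
gripper_force: 61.4
t 5.52 p [456.2   6.5  47.4] rot [ 3.1396e+00 -3.0000e-04  1.4255e+00] w 44.3 gf 61.4 F [-1.1  0.3  6.2] M [ 0.05  0.19 -0.02]
units now [ 1.2   4.5  -2.09] at target yaw [ 0.53  4.62 -2.1 ] turn -1.84
```

```bash
python3 -m crank '[[[0,0,-0.5,0],[0,0,0,-0.92],[0,0,0,-0.92],[0.1,0.7,0,0],[0.1,0.7,0,0],[0.1,0.7,0,0],[0.1,0.7,0,0],[0.1,0.7,0,0],[0,0.7,0,0],[0,0.25,0,0],[0,0,0,0],[0,0,0,0]]]' 
python3 go.py 571.7 20 50 1.573
```

```text
clock: 6.52
eef_pos: [565.4, 18.9, 58.5]
tool_rot: [-3.139, 0.0, 1.573]
force: [-0.2, -0.2, -2.9]
width: 44.3
gripper_force: 62.4
t 6.52 p [565.4  18.9  58.5] rot [-3.1395e+00  4.0000e-04  1.5726e+00] w 44.3 gf 62.4 F [-0.2 -0.2 -2.9] M [-0.02  0.07 -0.01]
units now [0.04 0.25 0.34] at target yaw [0.04 0.25 0.34] turn -0.0
```

```bash
python3 -m crank '[[[0,0,0.15,0],[0,0,0.15,0],[0,0,0,0],[0,0.14,0,0],[0,0.14,0,0]]]' 
python3 -m crank '[[[0,0.08,0,0],[0,0,0,0]]]'
python3 -m crank '[[[0,0.08,0,0],[0,0,0,0]]]' 
python3 go.py 571.7 20 50 1.573
```

```text
clock: 6.93
eef_pos: [573.7, 19.3, 51.3]
tool_rot: [-3.141, 0.0, 1.573]
force: [0.1, -0.0, -4.0]
width: 44.3
gripper_force: 62.4
clock: 7.1
eef_pos: [574.5, 19.2, 51.1]
tool_rot: [-3.139, 0.001, 1.573]
force: [-4.9, -0.4, -2.4]
width: 44.5
gripper_force: 62.8
clock: 7.27
eef_pos: [574.6, 19.1, 50.9]
tool_rot: [-3.135, 0.001, 1.574]
force: [-7.7, 0.0, 0.2]
width: 44.2
gripper_force: 63.1
t 7.27 p [574.6  19.1  50.9] rot [-3.1352e+00  1.1000e-03  1.5735e+00] w 44.2 gf 63.1 F [-7.7  0.   0.2] M [0.05 1.72 0.11]
units now [ 0.04 -0.12  0.04] at target yaw [ 0.03 -0.12  0.03] turn 0.01
```

```bash
python3 -m crank '[[[0,-0.17,0,0],[0.5,0,0,0],[0.5,0,0,0],[0.5,0,0,0],[0.5,0,0,0],[0.5,0,0,0],[0.5,0,0,0],[0.5,0,0,0],[0.5,0,0,0],[0.3,0,0,0],[0,0,0,0]]]' 
python3 -m crank '[[[0.1,0,0,0],[0.1,0,0,0],[0.1,0,0,0],[0,0,0,0]]]' 
python3 go.py 572.3 143 50 1.573
```

```text
clock: 8.18
eef_pos: [573.2, 130.0, 51.4]
tool_rot: [3.141, -0.002, 1.576]
force: [0.9, -0.0, -4.0]
width: 44.3
gripper_force: 62.8
clock: 8.52
eef_pos: [573.2, 132.5, 51.3]
tool_rot: [-3.141, 0.002, 1.572]
force: [0.1, -3.6, -3.4]
width: 44.3
gripper_force: 63.0
t 8.52 p [573.2 132.5  51.3] rot [-3.1410e+00  2.1000e-03  1.5716e+00] w 44.3 gf 63.0 F [ 0.1 -3.6 -3.4] M [-0.6   0.05  0.06]
units now [ 0.42 -0.04  0.05] at target yaw [ 0.42 -0.04  0.05] turn -0.02
```

```bash
python3 -m crank '[[[0.1,0,0,0],[0.1,0,0,0],[0.1,0,0,0],[0,0,0,0]]]' 
python3 -m crank '[[[0.1,0,0,0],[0.1,0,0,0],[0,0,0,0]]]' 
```

```text
clock: 8.85
eef_pos: [573.3, 142.0, 51.2]
tool_rot: [3.141, -0.0, 1.573]
force: [-0.3, -1.3, -4.5]
width: 44.1
gripper_force: 62.8
clock: 9.1
eef_pos: [573.4, 142.1, 51.4]
tool_rot: [-3.141, 0.006, 1.571]
force: [-1.5, -10.8, 0.9]
width: 44.6
gripper_force: 63.1
```

```bash
python3 -m crank '[[[-0.22,0,0,0],[0,0,0.14,0],[0,0,0,0]]]' 
python3 -m crank '[[[0,0,0,0],[0,0,0,0],[0,0,0,0],[0,0,0,0],[0,0,-0.5,0],[0,0,-1,0],[0,0,-1,0],[0,0,-1,0],[0,0,0,0]]]' -1
python3 go.py 452.7 156.7 45 1.575
```

```text
clock: 9.35
eef_pos: [573.7, 142.0, 47.6]
tool_rot: [3.141, -0.001, 1.573]
force: [1.8, -1.7, -4.1]
width: 43.9
gripper_force: 62.9
clock: 10.1
eef_pos: [576.6, 142.8, 141.2]
tool_rot: [3.132, -0.003, 1.573]
force: [1.5, 0.2, -0.2]
width: 85.2
gripper_force: 0.0
t 10.1 p [576.6 142.8 141.2] rot [ 3.1324e+00 -3.1000e-03  1.5731e+00] w 85.2 gf 0.0 F [ 1.5  0.2 -0.2] M [-0.01 -0.09  0.02]
units now [ 0.55 -4.99  3.8 ] at target yaw [ 0.58 -4.95  3.85] turn -0.02
```

```bash
python3 -m crank '[[[0.2,-0.8,0,0],[0.2,-0.8,0,0],[0.16,-0.8,0,0],[0,-0.8,0,0],[0,-0.8,0,0],[0,-0.8,0.4,0],[0,-0.1,0.5,0],[0,0,0.5,0],[0,0,0,0]]]' >/dev/null
python3 go.py 452.7 156.7 45 1.575
```

```text
t 10.85 p [449.4 154.8  99.4] rot [-3.1392e+00  1.0000e-03  1.5739e+00] w 85.1 gf 0.0 F [ 0.3 -1.   1. ] M [-0.03 -0.04  0.01]
units now [0.08 0.14 2.18] at target yaw [0.08 0.13 2.18] turn -0.01
```

```bash
python3 -m crank '[[[0.08,0.13,0.5,0],[0,0,0.6,0],[0,0,0.6,0],[0,0,0.47,0],[0,0,0,0]]]' >/dev/null
python3 go.py 452.7 156.7 45 1.575
python3 -m crank '[[[0,0,0,0],[0,0,0,0],[0,0,0,0],[0,0,0,0],[0,0,0,0],[0,0,0,0],[0,0,0,0],[0,0,0,0]]]' 1
python3 go.py 572.4 20 60 1.573
```

```text
t 11.27 p [453.5 156.8  45.1] rot [-3.1396e+00  9.0000e-04  1.5731e+00] w 85.4 gf 0.0 F [-0.3  0.2  0.6] M [ 0.06 -0.02  0.01]
units now [-0.   -0.03  0.  ] at target yaw [-0.   -0.03  0.  ] turn -0.02
clock: 11.93
eef_pos: [454.0, 157.2, 47.1]
tool_rot: [3.141, -0.0, 1.573]
force: [-2.3, -0.3, 5.2]
width: 44.0
gripper_force: 62.3
t 11.93 p [454.  157.2  47.1] rot [ 3.1409e+00 -3.0000e-04  1.5730e+00] w 44.0 gf 62.3 F [-2.3 -0.3  5.2] M [ 0.01  0.39 -0.01]
units now [-5.5   4.72 -0.51] at target yaw [-5.5   4.72 -0.52] turn 0.0
```

```bash
python3 -m crank '[[[0,0,-0.6,0],[-0.8,0,0,0],[-0.8,0,0,0],[-0.8,0,0,0],[-0.8,0,0,0],[-0.8,0,0,0],[-0.8,0,0,0],[-0.7,0.5,0,0],[0,0.8,0,0],[0,0.8,0,0],[0,0.8,0,0],[0,0.8,0,0]]]' >/dev/null
python3 -m crank '[[[0,0.6,0,0],[0,0.24,0,0],[0,0,0.15,0],[0,0,0.15,0],[0,0,0,0]]]' >/dev/null
python3 go.py 572.8 93 51 1.573
```

```text
t 13.35 p [565.2  19.4  52.4] rot [-3.1374e+00  8.0000e-04  1.5733e+00] w 44.0 gf 62.9 F [-0.5  0.9 -4.6] M [ 0.03  0.06 -0.01]
units now [2.94 0.31 0.05] at target yaw [2.94 0.31 0.06] turn 0.0
```

```bash
python3 -m crank '[[[0,0.15,0,0],[0,0.15,0.05,0],[0,0,0,0],[0.5,0,0,0],[0.5,0,0,0],[0.5,0,0,0],[0.5,0,0,0],[0.5,0,0,0],[0.4,0,0,0],[0,0,0,0]]]'
python3 -m crank '[[[0.1,0,0,0],[0.1,0,0,0],[0.1,0,0,0],[0,0,0,0]]]' 
```

```text
clock: 14.18
eef_pos: [574.4, 97.0, 52.4]
tool_rot: [-3.141, -0.003, 1.578]
force: [-4.0, 2.8, -4.8]
width: 44.4
gripper_force: 63.0
clock: 14.52
eef_pos: [574.5, 98.6, 52.1]
tool_rot: [-3.14, 0.002, 1.572]
force: [-4.5, -1.4, -4.7]
width: 44.3
gripper_force: 63.0
```

```bash
python3 -m crank '[[[-0.05,-0.06,0,0],[0,0,0.1,0],[0,0,0.08,0],[0,0,0,0]]]' 
python3 -m crank '[[[0,0,0,0],[0,0,0,0],[0,0,0,0],[0,0,0,0],[0,0,-0.5,0],[0,0,-1,0],[0,0,-1,0],[0,0,-1,0],[0,0,0,0]]]' -1
python3 go.py 572.5 -75 110 1.573
python3 - <<'E'
from h import *
im=ctrl.get_image("scene"); cv2.imwrite("pics/s2.png",cv2.resize(im["img"][190:340,225:425,::-1],(800,600),interpolation=cv2.INTER_CUBIC))
E
```

```text
clock: 14.85
eef_pos: [574.5, 98.7, 47.7]
tool_rot: [3.14, -0.001, 1.573]
force: [-0.9, -0.1, -4.2]
width: 44.2
gripper_force: 62.9
clock: 15.6
eef_pos: [577.1, 99.7, 141.1]
tool_rot: [3.132, -0.002, 1.573]
force: [-0.3, -0.1, -0.5]
width: 85.3
gripper_force: 0.0
t 15.6 p [577.1  99.7 141.1] rot [ 3.132e+00 -2.200e-03  1.573e+00] w 85.3 gf 0.0 F [-0.3 -0.1 -0.5] M [ 0.03 -0.06  0.02]
units now [-6.99 -0.21  1.23] at target yaw [-6.99 -0.2   1.24] turn -0.0
```

View pics/s2.png

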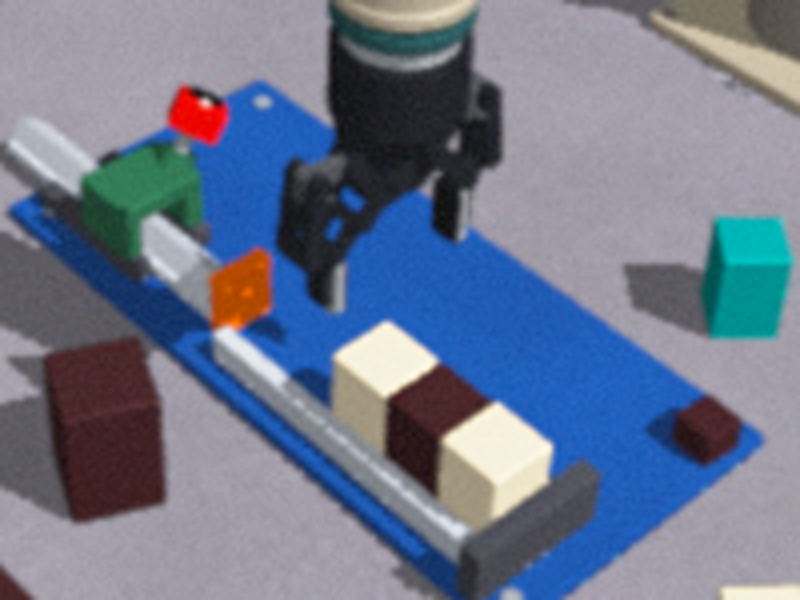

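Picture shows the row cream–dark–cream in the lane (top faces at crop (385,350), (440,400), (495,440)), nose at (240,290). Now the bar.

```bash
python3 -m crank '[[[-0.85,-0.2,0,0],[-0.85,0,0,0],[-0.85,0,0,0],[-0.85,0,0,0],[-0.85,0,0,0],[-0.85,0,0,0],[-0.85,0,0,0],[-0.85,0,0,0],[0,0,0,0]]]' 1 >/dev/null
python3 go.py 572.5 -70 44 1.573
python3 - <<'E'
from m4 import *
for n in ims: 
    im=ctrl.get_image(n); ims[n].update(im)
    a=cv2.GaussianBlur(im["img"].astype(np.float32),(0,0),1.0)
    G[n]=[(cv2.Sobel(a[:,:,c],cv2.CV_32F,1,0)/8,cv2.Sobel(a[:,:,c],cv2.CV_32F,0,1)/8) for c in range(3)]
run("nose",lambda v:box(v[0],v[1]-6,12,0,42,12,48),[560,-45],[585,-20],("scene",))
E
```

```text
t 16.4 p [568.1 -77.8 134.7] rot [-3.1398  0.0039  1.5661] w 0.2 gf 0.0 F [-0.5 -1.   0.4] M [-0.11 -0.    0.02]
units now [0.33 0.18 3.62] at target yaw [0.31 0.18 3.63] turn -0.09
nose ('scene',) [567.32  -36.085] 29.944156656480992
```

```bash
python3 -m crank '[[[0,0,0.4,0],[0,0,0.8,0],[0,0,0.8,0],[0,0,0,0]]]' >/dev/null; python3 go.py 572.5 -70 44 1.573
```

```text
t 16.83 p [566.1 -69.6  81.6] rot [-3.1348e+00 -1.3000e-03  1.5756e+00] w 0.2 gf 0.0 F [-1.2  0.3 -0.6] M [-0.01  0.06 -0.01]
units now [-0.02  0.27  1.5 ] at target yaw [-0.02  0.26  1.51] turn 0.03
```

```bash
python3 -m crank '[[[0,0.08,0.5,0],[0,0,0.5,0],[0,0,0.3,0],[0,0,0,0],[0,0,0,0]]]' >/dev/null; python3 go.py 571.5 -70 44 1.573
```

```text
t 17.25 p [570.8 -71.3  52.5] rot [-3.1409e+00 -1.0000e-04  1.5733e+00] w -0.3 gf 0.0 F [ 0.6 -0.7  0.9] M [0.   0.   0.03]
units now [0.05 0.03 0.34] at target yaw [0.05 0.03 0.34] turn 0.0
```

Down to z≈44, then push +y: first find the nose, then move it up.

```bash
python3 -m crank '[[[0,0.03,0.32,0],[0,0,0,0],[0.2,0,0,0],[0.2,0,0,0],[0.2,0,0,0],[0.2,0,0,0],[0.2,0,0,0],[0.2,0,0,0]]]'
python3 -m crank '[[[0.3,0,0,0],[0.3,0,0,0],[0.3,0,0,0],[0.3,0,0,0],[0.3,0,0,0],[0.3,0,0,0],[0.3,0,0,0],[0.3,0,0,0]]]'
```

```text
clock: 17.92
eef_pos: [571.8, -42.1, 45.1]
tool_rot: [3.141, 0.001, 1.572]
force: [0.9, -3.9, 1.9]
width: -0.2
gripper_force: 1.9
clock: 18.58
eef_pos: [571.5, 19.0, 44.9]
tool_rot: [-3.142, 0.0, 1.573]
force: [0.3, -5.6, 3.9]
width: 0.0
gripper_force: 2.6
```

```bash
python3 -m crank '[[[0.2,0,0,0],[0.2,0,0,0],[0.2,0,0,0],[0.2,0,0,0],[0.2,0,0,0],[0.1,0,0,0],[0,0,0,0]]]'
python3 -m crank '[[[0.1,0,0,0],[0.1,0,0,0],[0.1,0,0,0],[0,0,0,0]]]'
```

```text
clock: 19.17
eef_pos: [571.5, 47.2, 44.8]
tool_rot: [3.141, -0.001, 1.574]
force: [0.3, -1.4, 2.5]
width: -0.1
gripper_force: 1.0
clock: 19.5
eef_pos: [571.3, 52.6, 44.7]
tool_rot: [-3.141, 0.001, 1.572]
force: [1.0, -6.7, 3.3]
width: -0.1
gripper_force: 2.9
```

```bash
python3 -m crank '[[[0.1,0,0,0],[0.1,0,0,0],[0,0,0,0]]]'
python3 -m crank '[[[0.1,0,0,0],[0.1,0,0,0],[0,0,0,0]]]'
```

```text
clock: 19.75
eef_pos: [571.0, 52.8, 44.7]
tool_rot: [-3.14, 0.007, 1.57]
force: [0.4, -13.1, 5.5]
width: 0.2
gripper_force: 6.9
clock: 20.0
eef_pos: [570.9, 52.9, 44.7]
tool_rot: [-3.138, 0.013, 1.567]
force: [0.8, -21.1, 7.2]
width: -0.0
gripper_force: 10.9
```

Row is tight at y=52.8, where the force rose without any motion. Back off, rise, and go to the knob.

```bash
python3 -m crank '[[[-0.4,0,0,0],[-0.5,0,0,0],[0,0,0,0],[0,0,-1,0],[0,0,-1,0],[0,0,-1,0],[0,0,-1,0],[0,0,-1,0],[0,0,0,0]]]' -1 >/dev/null
python3 go.py 521 -144.2 170 1.573
```

```text
t 20.75 p [574.5  44.  174.5] rot [ 3.1328 -0.0035  1.575 ] w 85.4 gf 0.0 F [ 0.9 -0.6  0.6] M [ 0.04 -0.    0.04]
units now [-7.52 -2.17  0.13] at target yaw [-7.52 -2.16  0.18] turn 0.03
```

```bash
python3 -m crank '[[[-0.8,-0.22,0,0],[-0.8,-0.22,0,0],[-0.8,-0.22,0,0],[-0.8,-0.22,0,0],[-0.8,-0.22,0,0],[-0.8,-0.22,0,0],[-0.8,-0.22,0,0],[-0.8,-0.22,0,0],[-0.8,-0.22,0,0],[-0.32,-0.1,0,0],[0,0,0,1],[0,0,0,1]]]' >/dev/null
python3 -m crank '[[[0,0,0,1],[0,0,0,1],[0,0,0,1],[0,0,0,1],[0,0,0,1],[0,0,0,1],[0,0,0,1],[0,0,0,1],[0,0,0,1],[0,0,0,0.2],[0,0,0,0],[0,0,0,0]]]' >/dev/null
python3 go.py 521 -144.2 78 0.68
python3 - <<'E'
from m4 import *
for n in ims:
    im=ctrl.get_image(n); ims[n].update(im); cv2.imwrite(f"pics/{n}3.png",im["img"][:,:,::-1])
    a=cv2.GaussianBlur(im["img"].astype(np.float32),(0,0),.7)
    G[n]=[(cv2.Sobel(a[:,:,c],cv2.CV_32F,1,0)/8,cv2.Sobel(a[:,:,c],cv2.CV_32F,0,1)/8) for c in range(3)]
def kb(v): return Ro.from_euler('y',-np.radians(35)).apply(box(0,0,-12,v[3],36,36,24))+np.array(v[:3])
run("knob",kb,[510,-155,80,-.2],[532,-138,110,1.6],("scene",))
a=ims["scene"]["img"][190:340,225:425,::-1]; cv2.imwrite("pics/s3.png",cv2.resize(a,(800,600),interpolation=cv2.INTER_CUBIC))
E
```

```text
t 22.75 p [ 520.1 -146.   169.6] rot [-3.141e+00 -5.000e-04  6.802e-01] w 85.0 gf 0.0 F [-0.5 -0.5  0.1] M [ 0.03 -0.05 -0.03]
units now [ 0.07 -0.03  3.66] at target yaw [ 0.07 -0.03  3.66] turn 0.0
knob ('scene',) [ 523.872 -140.376   96.94     0.832] 30.000000000000007
```

View pics/s3.png

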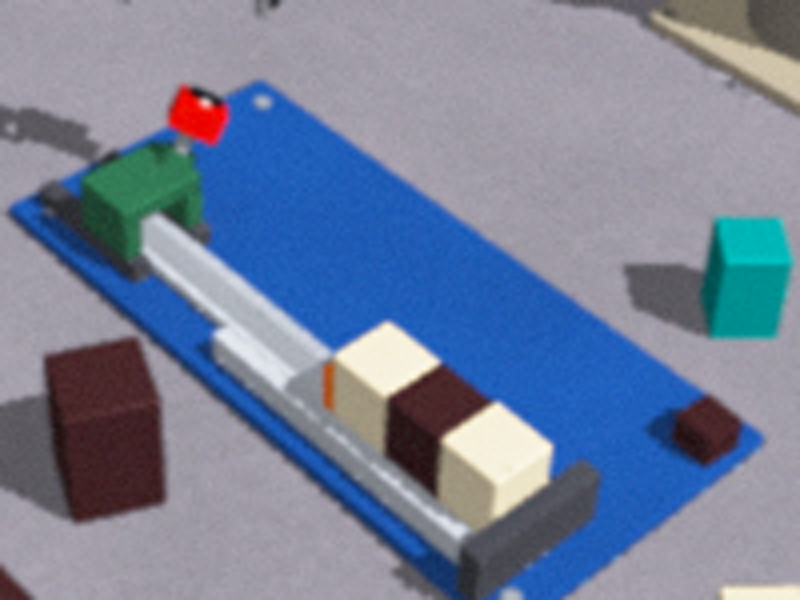

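Nose (crop (328,385)) rests on the row, and the row is at the head stop. The knob at (198,113) is still at ~45°. Descending on the knob.

```bash
python3 -m crank '[[[0.08,-0.03,0.6,0],[0,0,0.7,0],[0,0,0.7,0],[0,0,0.7,0],[0,0,0.6,0],[0,0,0.36,0],[0,0,0,0],[0,0,0,0]]]'
python3 -m crank '[[[0,0,0,0],[0,0,0,0],[0,0,0,0],[0,0,0,0],[0,0,0,0],[0,0,0,0],[0,0,0,0],[0,0,0,0]]]' 1
python3 go.py 521 -144.2 78 0.68
```

```text
clock: 23.52
eef_pos: [521.0, -145.2, 78.2]
tool_rot: [-3.141, 0.0, 0.677]
force: [0.9, 0.7, -0.4]
width: 85.5
gripper_force: 0.0
clock: 24.18
eef_pos: [521.7, -145.4, 80.1]
tool_rot: [3.14, -0.001, 0.677]
force: [-2.2, 0.0, 11.1]
width: 42.0
gripper_force: 56.4
t 24.18 p [ 521.7 -145.4   80.1] rot [ 3.1398e+00 -1.3000e-03  6.7690e-01] w 42.0 gf 56.4 F [-2.2  0.  11.1] M [-0.    0.36 -0.07]
units now [ 0.01 -0.05  0.08] at target yaw [ 0.01 -0.05  0.08] turn -0.04
```

```bash
cat > tq.py <<'E'
from h import *
s=ctrl.read_state();p=np.array(s["eef_pos"]);a=np.array([-.5736,0,.8192]);F=np.array(s["force"]);M=np.array(s["torque"])
k=np.array([522,-144,94])
yaw=s["tool_rot"][2]; th=np.degrees(np.arctan(np.tan(yaw)/.8192))
print("t",round(s["clock"],2),"p",p.round(1),"yaw",round(yaw,3),"th",round(th,1),"w",round(s["width"],1),"F",F.round(1),"M",M.round(2),"Ma",round(M@a,3),"MaTCP",round((M+np.cross(p-k,F)/1000)@a,3),"q7",round(s["qpos"][6],2))
E
python3 -m crank '[[[0,0,0,0.5],[0,0,0,0.5],[0,0,0,0.5],[0,0,0,0.5]]]' >/dev/null; python3 tq.py
python3 -m crank '[[[0,0,0,0.5],[0,0,0,0.5],[0,0,0,0.5],[0,0,0,0.5]]]' >/dev/null; python3 tq.py
```

```text
t 24.52 p [ 521.4 -145.    79.4] yaw 0.519 th 34.9 w 41.2 F [-0.9  0.5  4.3] M [ 0.8  -0.03  0.9 ] Ma 0.277 MaTCP 0.274 q7 -0.9
t 24.85 p [ 520.6 -144.9   78.9] yaw 0.358 th 24.5 w 37.9 F [-11.7   1.1  34.5] M [-0.78  2.41 -0.34] Ma 0.167 MaTCP 0.166 q7 -1.01
```

```bash
python3 -m crank '[[[0,0,-0.15,0],[0,0,0,0]]]' >/dev/null; python3 tq.py
python3 -m crank '[[[0,0,-0.05,0.4],[0,0,0,0.4],[0,0,0,0]]]' >/dev/null; python3 tq.py
```

```text
t 25.02 p [ 519.3 -145.3   80.1] yaw 0.356 th 24.4 w 36.9 F [  1.2   0.2 -19.1] M [-1.12 -0.39 -0.54] Ma 0.199 MaTCP 0.185 q7 -1.01
t 25.27 p [ 519.1 -145.    80.2] yaw 0.292 th 20.1 w 36.4 F [  3.2  -1.6 -31.1] M [-0.55 -0.85 -0.01] Ma 0.306 MaTCP 0.307 q7 -1.05
```

```bash
python3 -m crank '[[[0,0,0.09,0],[0,0,0,0]]]' >/dev/null; python3 tq.py
python3 -m crank '[[[0,0,0,0.5],[0,0,0,0.5],[0,0,0,0.5]]]' >/dev/null; python3 tq.py
```

```text
t 25.43 p [ 519.2 -145.    80.1] yaw 0.293 th 20.2 w 36.9 F [ -0.3  -0.5 -16.2] M [-0.36  0.11 -0.04] Ma 0.176 MaTCP 0.171 q7 -1.05
t 25.68 p [ 518.6 -144.5   80.8] yaw 0.173 th 12.0 w 36.0 F [ -4.3   0.4 -10.5] M [0.39 0.54 0.58] Ma 0.258 MaTCP 0.248 q7 -1.13
```

```bash
python3 -m crank '[[[0,0,0,0.5],[0,0,0,0.5],[0,0,0,0.5],[0,0,0,0.5]]]' >/dev/null; python3 tq.py
python3 -m crank '[[[0,0,0,0.5],[0,0,0,0.5],[0,0,0,0.5],[0,0,0,0.5]]]' >/dev/null; python3 tq.py
```

```text
t 26.02 p [ 518.1 -144.    81.6] yaw 0.014 th 1.0 w 35.4 F [-8.2  1.8  5.3] M [1.01 1.36 0.66] Ma -0.041 MaTCP -0.06 q7 -1.24
t 26.35 p [ 518.2 -143.4   81.9] yaw -0.143 th -10.0 w 35.1 F [-6.7  0.5  2.8] M [1.95 1.03 1.59] Ma 0.181 MaTCP 0.178 q7 -1.34
```

```bash
python3 -m crank '[[[0,0,0,0.5],[0,0,0,0.5],[0,0,0,0.5],[0,0,0,0.5]]]' >/dev/null; python3 tq.py
python3 -m crank '[[[0,0,0,0.5],[0,0,0,0.5],[0,0,0,0.5],[0,0,0,0.5]]]' >/dev/null; python3 tq.py
```

```text
t 26.68 p [ 518.  -142.8   82.4] yaw -0.301 th -20.8 w 35.1 F [-9.3  0.9  7.7] M [2.78 1.25 2.16] Ma 0.175 MaTCP 0.17 q7 -1.45
t 27.02 p [ 517.3 -141.7   83.3] yaw -0.46 th -31.2 w 34.9 F [-14.2   3.1  20.8] M [3.37 1.8  2.31] Ma -0.04 MaTCP -0.071 q7 -1.55
```

```bash
python3 -m crank '[[[0,0,-0.05,0.5],[0,0,0,0.5],[0,0,0,0.5]]]' >/dev/null; python3 tq.py
python3 -m crank '[[[0,0,0,0],[0,0,0,0],[0,0,0,0],[0,0,0,0]]]' -1 >/dev/null; python3 tq.py
python3 -m crank '[[[0,0,-1,0],[0,0,-1,0],[0,0,-1,0],[0,0,-0.7,0],[0,0,0,-1],[0,0,0,-1],[0,0,0,-1],[0,0,0,-1],[0,0,0,-1],[0,0,0,-1],[0,0,0,-1],[0,0,0,-1]]]' >/dev/null; python3 tq.py
python3 - <<'E'
from m4 import *
for n in ims:
    im=ctrl.get_image(n); ims[n].update(im); cv2.imwrite(f"pics/{n}4.png",im["img"][:,:,::-1])
    a=cv2.GaussianBlur(im["img"].astype(np.float32),(0,0),.7)
    G[n]=[(cv2.Sobel(a[:,:,c],cv2.CV_32F,1,0)/8,cv2.Sobel(a[:,:,c],cv2.CV_32F,0,1)/8) for c in range(3)]
def kb(v): return Ro.from_euler('y',-np.radians(35)).apply(box(0,0,-12,v[3],36,36,24))+np.array(v[:3])
run("knob",kb,[518,-147,90,-.0],[525,-140,98,1.57],("scene",))
a=cv2.resize(cv2.imread("pics/scene0.png")[205:233,258:293],(400,320),interpolation=cv2.INTER_CUBIC)
b=cv2.resize(ims["scene"]["img"][205:233,258:293,::-1],(400,320),interpolation=cv2.INTER_CUBIC)
cv2.imwrite("pics/k4.png",np.hstack([a,b]))
E
```

```text
t 27.27 p [ 517.  -140.7   84.3] yaw -0.579 th -38.6 w 35.1 F [-13.1   4.1  18.7] M [3.92 1.44 2.43] Ma -0.262 MaTCP -0.302 q7 -1.63
t 27.6 p [ 522.4 -145.8   83.1] yaw -0.587 th -39.1 w 81.3 F [0.3 0.2 1.4] M [-0.01  0.02 -0.03] Ma -0.017 MaTCP -0.017 q7 -1.64
t 28.6 p [ 521.6 -145.8  175.1] yaw 0.056 th 3.9 w 85.6 F [0.5 0.1 0.2] M [0.03 0.01 0.02] Ma -0.004 MaTCP 0.003 q7 -1.2
knob ('scene',) [ 523.399 -145.286   92.205    1.16 ] 29.976165493348617
```

View pics/k4.png

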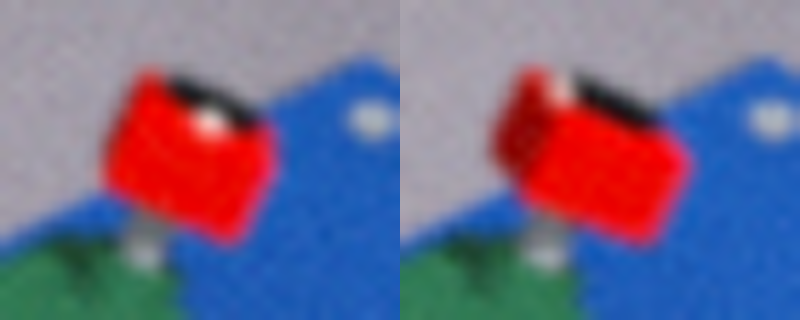

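The white dot moved from the near side to the left, so the knob turns clockwise. It's now at ≈66° mod 90, about 70° done, with some slip late in the stroke. Second stroke.

```bash
python3 -m crank '[[[0,0,0,-1],[0,0,0,-1],[0,0,0,-1],[0,0,0,-1],[0,0,0,-1],[0,0,0,-1],[0,0,0,-1],[0,0,0,-1],[0,0,0,-0.3],[0,0,0,0]]]' >/dev/null; python3 go.py 521 -145 81 0.72
python3 -m crank '[[[0,0,0.7,0],[0,0,0.7,0],[0,0,0.7,0],[0,0,0.7,0],[0,0,0.6,0],[0,0,0.35,0],[0,0,0,0],[0,0,0,0]]]' >/dev/null; python3 tq.py
python3 -m crank '[[[0,0,0,0],[0,0,0,0],[0,0,0,0],[0,0,0,0],[0,0,0,0],[0,0,0,0],[0,0,0,0],[0,0,0,0]]]' 1 >/dev/null; python3 tq.py
```

```text
t 29.53 p [ 521.1 -145.6  174.9] rot [ 3.1414e+00 -3.0000e-04  7.1430e-01] w 85.7 gf 0.0 F [-0.1  0.1  0.2] M [-0.02  0.01  0.  ]
units now [ 0.01 -0.02  3.76] at target yaw [ 0.01 -0.02  3.76] turn -0.07
t 30.2 p [ 521.  -145.3   81. ] yaw 0.716 th 46.7 w 85.0 F [ 1.4 -0.1  0.1] M [ 0.04  0.   -0.02] Ma -0.037 MaTCP -0.035 q7 -0.7
t 30.87 p [ 521.6 -145.4   83.2] yaw 0.718 th 46.8 w 46.5 F [-2.9  0.6 14.5] M [0.12 0.58 0.18] Ma 0.083 MaTCP 0.087 q7 -0.7
```

```bash
for i in 1; do python3 -m crank '[[[0,0,0,0.5],[0,0,0,0.5],[0,0,0,0.5],[0,0,0,0.5]]]' >/dev/null; python3 tq.py
python3 -m crank '[[[0,0,0,0.5],[0,0,0,0.5],[0,0,0,0.5],[0,0,0,0.5]]]' >/dev/null; python3 tq.py; done
```

```text
t 31.2 p [ 521.7 -144.8   82.8] yaw 0.559 th 37.4 w 46.5 F [ 2.3 -0.7 -4.4] M [ 0.61 -0.1   0.81] Ma 0.317 MaTCP 0.321 q7 -0.81
t 31.53 p [ 521.6 -144.6   81.8] yaw 0.398 th 27.2 w 46.2 F [-1.1  0.6  2.4] M [0.43 0.   0.36] Ma 0.048 MaTCP 0.045 q7 -0.91
```

```bash
python3 -m crank '[[[0,0,0,0.5],[0,0,0,0.5],[0,0,0,0.5],[0,0,0,0.5]]]' >/dev/null; python3 tq.py
python3 -m crank '[[[0,0,0,0.5],[0,0,0,0.5],[0,0,0,0.5],[0,0,0,0.5]]]' >/dev/null; python3 tq.py
python3 -m crank '[[[0,0,0,0.5],[0,0,0,0.5],[0,0,0,0.5],[0,0,0,0.5]]]' >/dev/null; python3 tq.py
```

```text
t 31.87 p [ 521.2 -144.4   82. ] yaw 0.239 th 16.5 w 45.9 F [-7.1  2.5 26. ] M [0.86 1.04 0.37] Ma -0.192 MaTCP -0.206 q7 -1.02
t 32.2 p [ 520.8 -144.1   82.5] yaw 0.079 th 5.5 w 45.3 F [-3.4  0.8  9.2] M [1.19 0.37 1.02] Ma 0.149 MaTCP 0.143 q7 -1.12
t 32.53 p [ 521.  -143.8   82. ] yaw -0.08 th -5.6 w 44.5 F [-2.9  0.2  4.8] M [ 1.43 -0.09  1.41] Ma 0.336 MaTCP 0.334 q7 -1.23
```

```bash
python3 -m crank '[[[0,0,0,0.5],[0,0,0,0.5],[0,0,0,0.5],[0,0,0,0.5]]]' >/dev/null; python3 tq.py
python3 -m crank '[[[0,0,0,0.5],[0,0,0,0.5],[0,0,0,0.5],[0,0,0,0.5]]]' >/dev/null; python3 tq.py
python3 -m crank '[[[0,0,0,0.5],[0,0,0,0.5],[0,0,0,0.5]]]' >/dev/null; python3 tq.py
```

```text
t 32.87 p [ 520.4 -143.6   82.4] yaw -0.239 th -16.5 w 44.5 F [-7.4  3.  20.9] M [1.78 0.75 1.42] Ma 0.145 MaTCP 0.119 q7 -1.34
t 33.2 p [ 519.9 -143.    82.6] yaw -0.399 th -27.2 w 44.9 F [-6.5  2.4 13.2] M [1.78 0.44 1.56] Ma 0.254 MaTCP 0.231 q7 -1.44
t 33.45 p [ 519.5 -142.4   82.2] yaw -0.519 th -34.9 w 44.5 F [-6.2  4.5 12.3] M [1.62 0.59 1.41] Ma 0.228 MaTCP 0.185 q7 -1.52
```

```bash
python3 -m crank '[[[0,0,0,0],[0,0,0,0],[0,0,0,0],[0,0,0,0],[0,0,-0.6,0],[0,0,-1,0],[0,0,-1,0],[0,0,-1,0],[0,0,-0.2,-1],[0,0,0,-1],[0,0,0,-1],[0,0,0,-1]]]' -1 >/dev/null; python3 tq.py
cat > kn.py <<'E'
import sys
from m4 import *
a_=np.array([-.5736,0,.8192]); K=np.array([522.,-144.5,93.5]); ex=np.array([.8192,0,.5736]); ey=np.array([0,1.,0])
def kb(v): return Ro.from_euler('y',-np.radians(35)).apply(box(0,0,-12,v[3],36,36,24))+np.array(v[:3])
def an(img,view="scene"):
    im=ims[view]
    im["img"]=img; a=cv2.GaussianBlur(img.astype(np.float32),(0,0),.7)
    G[view]=[(cv2.Sobel(a[:,:,c],cv2.CV_32F,1,0)/8,cv2.Sobel(a[:,:,c],cv2.CV_32F,0,1)/8) for c in range(3)]
    run("knob",kb,[519,-147,91,0],[525,-141,97,1.57],(view,))
    P=np.array([proj(im,K+12*a_+ (x*ex+y*ey)) for x in(-16,16) for y in(-16,16)])
    h=np.zeros((480,640),np.uint8); cv2.fillConvexPoly(h,cv2.convexHull(np.round(P[:,::-1]).astype(np.int32)),1)
    A=img.astype(float); w=np.where(h>0,np.clip(np.minimum(A[:,:,1],A[:,:,2])-70,0,None),0)
    if w.sum()>0:
        r,c=np.mgrid[:480,:640]; p=((r*w).sum()/w.sum(),(c*w).sum()/w.sum())
        o,d=ray(im,p); X=o+d*((K+12*a_-o)@a_)/(d@a_)-K; print("dot px",np.round(p,1),"w",w.sum(),"r",np.hypot(X@ex,X@ey).round(1),"ang",np.degrees(np.arctan2(X@ey,X@ex)).round(1))
for f in sys.argv[1:]: an(cv2.imread(f)[:,:,::-1])
im=ctrl.get_image("scene"); n=f"pics/k{ctrl.read_state()['clock']:.2f}.png"; cv2.imwrite(n,im["img"][:,:,::-1]); an(im["img"])
E
python3 kn.py pics/scene0.png pics/scene4.png
```

```text
t 34.45 p [ 521.4 -145.6  176.6] yaw -0.199 th -13.9 w 85.3 F [-0.5 -0.1 -0.6] M [ 0.05  0.02 -0.  ] Ma -0.031 MaTCP -0.039 q7 -1.34
knob ('scene',) [ 523.016 -141.169   95.984    0.845] 30.000000000000004
dot px [214.2 275.8] w 736.0 r 1.4 ang -56.2
knob ('scene',) [ 523.939 -145.142   92.537    1.101] 29.975644683967428
dot px [212.6 274.1] w 646.0 r 10.8 ang -97.5
knob ('scene',) [ 520.588 -143.335   93.319    0.486] 30.000000000000007
dot px [211.8 272.8] w 563.0 r 15.3 ang -91.0
```

```bash
python3 - <<'E'
import cv2,numpy as np,glob
f=["pics/scene0.png","pics/scene4.png",sorted(glob.glob("pics/k3*.png"))[-1]]
L=[cv2.resize(cv2.imread(x)[203:231,260:289],(264,255),interpolation=cv2.INTER_CUBIC) for x in f]
cv2.imwrite("pics/v8.png",np.hstack(L))
E
```

```text
(no output)
```

View pics/v8.png

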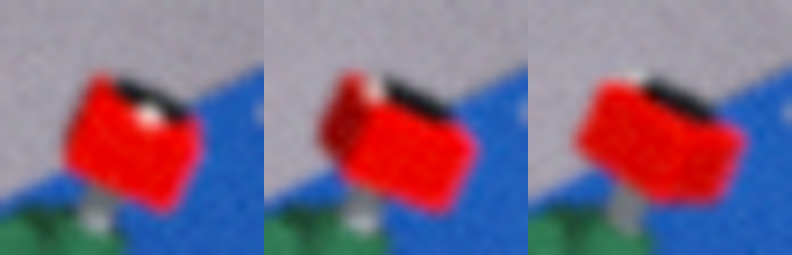

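Dot now left-rear; knob ≈28° mod 90, so ~107° in total (the second grip slipped because it was off the flats). Regrip flush on the flats at θ≈28°.

```bash
python3 -m crank '[[[0,0,0,-1],[0,0,0,-1],[0,0,0,-1],[0,0,0,-1],[0,0,0,-1],[0,0,0,-1],[0,0,0,-1],[0,0,0,-0.6],[0,0,0,0]]]' >/dev/null; python3 go.py 521 -145 81 0.41
python3 -m crank '[[[0,0,0.7,0],[0,0,0.7,0],[0,0,0.7,0],[0,0,0.7,0],[0,0,0.6,0],[0,0,0.4,0],[0,0,0,0],[0,0,0,0]]]' >/dev/null; python3 tq.py
python3 -m crank '[[[0,0,0,0],[0,0,0,0],[0,0,0,0],[0,0,0,0],[0,0,0,0],[0,0,0,0],[0,0,0,0],[0,0,0,0]]]' 1 >/dev/null; python3 tq.py
```

```text
t 35.25 p [ 521.1 -145.7  176.1] rot [ 3.1414e+00 -3.0000e-04  4.0390e-01] w 85.3 gf 0.0 F [-0.1  0.2  0.3] M [ 0.03 -0.01 -0.03]
units now [ 0.01 -0.03  3.8 ] at target yaw [ 0.01 -0.03  3.8 ] turn -0.08
t 35.92 p [ 520.9 -145.4   80.9] yaw 0.404 th 27.5 w 85.6 F [ 0.2  0.  -0.4] M [ 0.01 -0.03  0.04] Ma 0.033 MaTCP 0.032 q7 -0.86
t 36.58 p [ 520.9 -144.8   82.4] yaw 0.406 th 27.7 w 37.8 F [-2.5  1.4  9. ] M [0.27 0.48 0.07] Ma -0.097 MaTCP -0.106 q7 -0.86
```

Good flush grip (37.8). Turn in small steps.

```bash
python3 -m crank '[[[0,0,0,0.4],[0,0,0,0.4],[0,0,0,0]]]' >/dev/null; python3 tq.py
python3 -m crank '[[[0,0,0,0.4],[0,0,0,0.4],[0,0,0,0]]]' >/dev/null; python3 tq.py
python3 -m crank '[[[0,0,0,0.4],[0,0,0,0.4],[0,0,0,0]]]' >/dev/null; python3 tq.py
```

```text
t 36.83 p [ 521.6 -144.5   82.3] yaw 0.342 th 23.5 w 37.0 F [-1.6  2.7  8.2] M [0.35 0.09 0.38] Ma 0.106 MaTCP 0.089 q7 -0.9
t 37.08 p [ 522.4 -144.2   82.2] yaw 0.278 th 19.2 w 36.7 F [-0.7  3.3  7.1] M [ 0.61 -0.27  0.29] Ma -0.113 MaTCP -0.134 q7 -0.94
t 37.33 p [ 522.8 -144.    82.1] yaw 0.215 th 14.9 w 36.4 F [1.9 3.6 6.5] M [ 1.04 -0.58  0.66] Ma -0.051 MaTCP -0.073 q7 -0.99
```

The torque is evidently referenced ~197 mm above the TCP (from the rail and block contacts: rz = −0.223, −0.167 m). Correcting for that.

```bash
cat > tq.py <<'E'
from h import *
s=ctrl.read_state();p=np.array(s["eef_pos"]);a=np.array([-.5736,0,.8192]);F=np.array(s["force"]);M=np.array(s["torque"])
k=np.array([522,-144.5,94])
yaw=s["tool_rot"][2]; th=np.degrees(np.arctan(np.tan(yaw)/.8192))
print("t",round(s["clock"],2),"p",p.round(1),"yaw",round(yaw,3),"th",round(th,1),"w",round(s["width"],1),"F",F.round(1),"M",M.round(2),"T",round((M+np.cross(p+[0,0,197]-k,F)/1000)@a,3))
E
python3 tq.py
python3 -m crank '[[[0,0,0,0.5],[0,0,0,0.5]]]' >/dev/null; python3 tq.py
python3 -m crank '[[[0,0,0,0.5],[0,0,0,0.5]]]' >/dev/null; python3 tq.py
python3 -m crank '[[[0,0,0,0.5],[0,0,0,0.5]]]' >/dev/null; python3 tq.py
```

```text
t 37.33 p [ 522.8 -144.    82.1] yaw 0.215 th 14.9 w 36.4 F [1.9 3.6 6.5] M [ 1.04 -0.58  0.66] T 0.335
t 37.5 p [ 523.  -143.9   81.9] yaw 0.133 th 9.3 w 36.0 F [2.4 4.5 5.6] M [ 0.77 -0.65  0.58] T 0.511
t 37.67 p [ 522.5 -143.9   82.3] yaw 0.054 th 3.8 w 35.3 F [-2.2  5.5 14.5] M [ 1.08 -0.22  0.76] T 0.578
t 37.83 p [ 522.1 -143.9   82.8] yaw -0.025 th -1.8 w 35.5 F [-0.8  5.3 15.7] M [ 1.35 -0.15  1.23] T 0.792
```

T has risen to ≈0.8, against ~0.25 before. It has bitten and gone past firm, so ease back and measure.

```bash
python3 -m crank '[[[0,0,0,0],[0,0,0,0]]]' >/dev/null; python3 tq.py
for i in 1; do python3 -m crank '[[[0,0,0,-0.4],[0,0,0,0]]]' >/dev/null; python3 tq.py;  python3 -m crank '[[[0,0,0,-0.4],[0,0,0,0]]]' >/dev/null; python3 tq.py; python3 -m crank '[[[0,0,0,-0.4],[0,0,0,0]]]' >/dev/null; python3 tq.py; done
```

```text
t 38.0 p [ 522.1 -143.9   82.9] yaw -0.025 th -1.7 w 35.2 F [-2.5  4.9 16.3] M [1.4  0.01 0.75] T 0.329
t 38.17 p [ 522.1 -144.    82.9] yaw 0.008 th 0.5 w 35.3 F [-1.   5.3 16.7] M [0.93 0.11 0.44] T 0.395
t 38.33 p [ 522.  -144.1   82.9] yaw 0.038 th 2.7 w 35.2 F [-2.5  5.8 16.7] M [0.65 0.27 0.08] T 0.305
t 38.5 p [ 521.8 -144.1   82.9] yaw 0.069 th 4.8 w 35.3 F [-1.9  6.4 17. ] M [ 0.26  0.34 -0.26] T 0.326
```

```bash
python3 -m crank '[[[0,0,0,0],[0,0,0,0],[0,-0.05,-0.06,0],[0,0,0,0],[0,0,0,0]]]' -1 >/dev/null; python3 tq.py; python3 kn.py
python3 -m crank '[[[0,0,0,0],[0,0,0,0],[0,0,0,0],[0,0,0,0],[0,0,0,0],[0,0,0,0],[0,0,0,0]]]' 1 >/dev/null; python3 tq.py
```

```text
t 38.92 p [ 520.7 -144.2   82.4] yaw 0.068 th 4.8 w 85.3 F [-0.5  0.1  0.2] M [ 0.04 -0.01 -0.01] T -0.015
knob ('scene',) [ 522.328 -146.376   91.948    0.385] 29.940029665803934
dot px [212.2 273.5] w 502.0 r 13.4 ang -96.7
t 39.55 p [ 520.8 -144.    83.1] yaw 0.07 th 4.9 w 37.6 F [-1.5  0.7  5.2] M [-0.26  0.34  0.19] T 0.37
```

```bash
python3 -m crank '[[[0,0,0,0],[0,0,0,0],[0,0,0,0]]]' ; python3 tq.py;python3 tq.py
```

```text
clock: 39.8
eef_pos: [520.8, -144.0, 83.1]
tool_rot: [3.142, -0.0, 0.07]
force: [-1.4, 0.4, 5.3]
width: 37.2
gripper_force: 57.3
t 39.8 p [ 520.8 -144.    83.1] yaw 0.07 th 4.9 w 37.2 F [-1.4  0.4  5.3] M [-0.2   0.34  0.18] T 0.305
t 39.8 p [ 520.8 -144.    83.1] yaw 0.07 th 4.9 w 37.2 F [-1.4  0.4  5.3] M [-0.2   0.34  0.18] T 0.305
```

```bash
for i in 1; do python3 -m crank '[[[0,0,0,0.3]]]' >/dev/null; python3 tq.py; python3 -m crank '[[[0,0,0,0.3]]]' >/dev/null; python3 tq.py; python3 -m crank '[[[0,0,0,0]]]' >/dev/null; python3 tq.py; done
```

```text
t 39.88 p [ 520.8 -143.9   83.1] yaw 0.047 th 3.3 w 37.6 F [-1.2  1.6  4.3] M [-0.09  0.21  0.51] T 0.639
t 39.97 p [ 520.9 -143.9   83.1] yaw 0.022 th 1.6 w 37.3 F [-1.8  0.8  4. ] M [0.12 0.1  0.69] T 0.582
t 40.05 p [ 520.9 -143.9   83.1] yaw 0.023 th 1.6 w 37.0 F [-2.4  0.1  5.1] M [0.15 0.14 0.59] T 0.405
```

```bash
python3 -m crank '[[[0,0,0,0],[0,0,0,0],[0,0,0,0],[0,0,0,0],[0,0,-0.6,0],[0,0,-1,0],[0,0,-1,0],[0,0,-1,0],[0,0,-0.2,0],[0,0,0,0]]]' -1 >/dev/null; python3 tq.py; python3 kn.py pics/k34*.png
python3 - <<'E'
import cv2,numpy as np,glob
f=sorted(glob.glob("pics/k[34]*.png"))
f=[f[0],f[-1]];print(f)
L=[cv2.resize(cv2.imread(x)[203:231,260:289],(396,382),interpolation=cv2.INTER_CUBIC) for x in f]
cv2.imwrite("pics/v9.png",np.hstack(L))
E
```

```text
t 40.88 p [ 522.1 -144.3  179.2] yaw 0.021 th 1.5 w 85.6 F [-0.4 -0.1 -0.1] M [-0.03 -0.02 -0.08] T -0.054
knob ('scene',) [ 520.588 -143.335   93.319    0.486] 30.000000000000007
dot px [211.8 272.8] w 563.0 r 15.3 ang -91.0
knob ('scene',) [ 520.588 -143.335   93.319    0.486] 30.000000000000007
dot px [211.8 272.9] w 552.0 r 15.3 ang -93.1
['pics/k34.50.png', 'pics/k40.93.png']
```

View pics/v9.png

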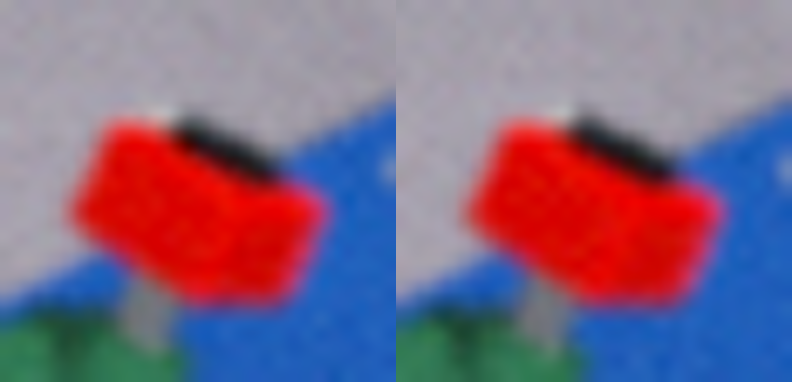

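Knob looks the same as before stroke 3 (dot at (160,115) and (560,115)). It springs back to a self-holding point when released, so it has bitten and is at or slightly over firm. Regrip flush, ease it a little, then retighten slowly to T≈0.45.

```bash
python3 -m crank '[[[0,0,0.4,-1],[0,0,0.6,-1],[0,0,0.6,-1],[0,0,0.6,-1],[0,0,0.6,-0.8],[0,0,0.6,0],[0,0,0.42,0],[0,0,0,0],[0,0,0,0]]]' >/dev/null; python3 tq.py
python3 -m crank '[[[0,0,0,0],[0,0,0,0],[0,0,0,0],[0,0,0,0],[0,0,0,0],[0,0,0,0],[0,0,0,0],[0,0,0,0]]]' 1 >/dev/null; python3 tq.py
python3 -m crank '[[[0,0,0,-0.3]]]' >/dev/null; python3 tq.py; python3 -m crank '[[[0,0,0,-0.3]]]' >/dev/null; python3 tq.py; python3 -m crank '[[[0,0,0,-0.3]]]' >/dev/null; python3 tq.py; python3 -m crank '[[[0,0,0,-0.3]]]' >/dev/null; python3 tq.py
```

```text
t 41.68 p [ 519.9 -143.8   80.9] yaw 0.405 th 27.6 w 85.3 F [-0.2 -0.4  0.3] M [-0.03 -0.03  0.01] T -0.021
t 42.35 p [ 521.7 -144.6   83.5] yaw 0.405 th 27.6 w 38.0 F [-1.4 -0.5  7.6] M [-0.3   0.07  0.03] T 0.14
t 42.43 p [ 521.7 -144.6   83.5] yaw 0.428 th 29.1 w 38.5 F [-1.2 -0.2  7.2] M [-0.42  0.06 -0.34] T -0.058
t 42.52 p [ 521.7 -144.6   83.5] yaw 0.452 th 30.7 w 37.8 F [-2.2  1.3  7.4] M [-0.53 -0.06 -0.52] T 0.019
t 42.6 p [ 521.7 -144.7   83.5] yaw 0.476 th 32.2 w 38.2 F [-2.7  1.1  8.1] M [-0.65 -0.12 -0.73] T -0.11
t 42.68 p [ 521.7 -144.8   83.5] yaw 0.499 th 33.6 w 38.1 F [-3.1  0.8  7.3] M [-0.73 -0.28 -0.83] T -0.174
```

```bash
python3 -m crank '[[[0,0,0,0.3]]]' >/dev/null; python3 tq.py; python3 -m crank '[[[0,0,0,0.3]]]' >/dev/null; python3 tq.py; python3 -m crank '[[[0,0,0,0.3]]]' >/dev/null; python3 tq.py; python3 -m crank '[[[0,0,0,0.3]]]' >/dev/null; python3 tq.py;  python3 -m crank '[[[0,0,0,0.3]]]' >/dev/null; python3 tq.py
```

```text
t 42.77 p [ 521.7 -144.7   83.5] yaw 0.476 th 32.2 w 38.4 F [-2.9  1.3  7. ] M [-0.81 -0.29 -0.18] T 0.454
t 42.85 p [ 521.7 -144.7   83.5] yaw 0.451 th 30.6 w 38.1 F [-1.8  0.8  7.5] M [-0.67 -0.1  -0.  ] T 0.47
t 42.93 p [ 521.7 -144.6   83.5] yaw 0.428 th 29.1 w 37.8 F [-2.5  0.4  8.1] M [-0.54  0.    0.19] T 0.502
t 43.02 p [ 521.7 -144.6   83.5] yaw 0.405 th 27.6 w 38.3 F [-2.9 -0.5  7.3] M [-0.4   0.06  0.3 ] T 0.429
t 43.1 p [ 521.7 -144.5   83.5] yaw 0.381 th 26.1 w 38.2 F [-1.3 -0.4  7.7] M [-0.26  0.19  0.46] T 0.483
```

The reversal gives clean readings: tightening T≈0.43–0.50, loosening ≈ −0.1. That is a firm grip within the window, so release and retreat.

```bash
python3 -m crank '[[[0,0,0,0],[0,0,0,0],[0,0,0,0],[0,0,0,0],[0,0,0,0],[0,0,-0.6,0],[0,0,-1,0],[0,0,-1,0],[0,0,-1,0],[0,0,-1,0],[0,0,0,0],[0,0,0,0]]]' -1 >/dev/null; python3 tq.py
python3 -m crank '[[[-0.8,0.8,-0.6,0],[-0.8,0.8,-0.6,0],[-0.8,0.8,-0.6,0],[-0.8,0.8,0,0],[-0.8,0.8,0,0],[-0.5,0.5,0,0],[0,0,0,0],[0,0,0,0]]]' >/dev/null; python3 tq.py
python3 - <<'E'
from h import *
im=ctrl.get_image("scene"); a=cv2.resize(im["img"][190:340,225:425,::-1],(400,300),interpolation=cv2.INTER_CUBIC)
t=ctrl.get_image("top"); b=cv2.resize(t["img"][205:305,220:420,::-1],(400,200),interpolation=cv2.INTER_CUBIC)
c=np.zeros((300,800,3),np.uint8); c[:,:400]=a; c[:200,400:]=b; cv2.imwrite("pics/v10.png",c)
E
```

```text
t 44.1 p [ 521.8 -144.2  198.3] yaw 0.381 th 26.1 w 85.5 F [ 0.  -0.4 -1.5] M [0.04 0.   0.02] T -0.078
t 44.77 p [ 457.1 -290.6  240.7] yaw 0.379 th 25.9 w 85.5 F [ 0.6  0.  -0.4] M [ 0.03 -0.08  0.  ] T 0.022
```

View pics/v10.png

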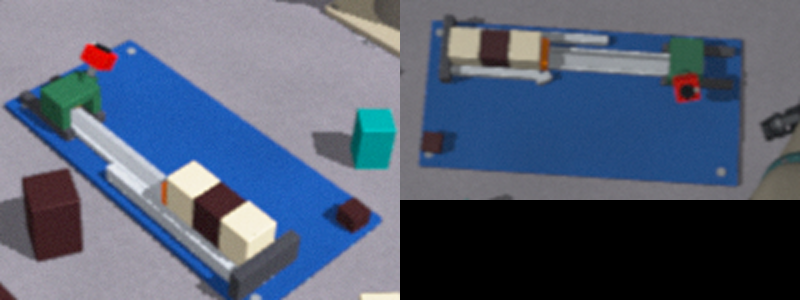

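The row cream–dark–cream is closed between the head stop and the orange nose, the bar is clamped, and the robot is clear. Handing in.

```bash
python3 -c "
from cell import ctrl
print(ctrl.finish_job())"
```

```text
the job is handed in; nothing more can be done
None
```

The job is handed in at about 45 s: the row stands cream–dark–cream tight against the head stop and the bar is clamped at about 0.45–0.5 N m, but my torque readings peaked near 0.8 N m before I eased the knob back and retightened.

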